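# Hang the curing lamp still over the board

## Robot

A 6-joint arm with a two-finger parallel gripper is mounted at the origin on the work surface. World frame = base frame: x ahead of the robot, y to its left, z up, the work surface at z = 0. Lengths are in m, angles in rad, forces in N, time in s.
With the tool pointing down it reaches from about 0.25 to 0.775 m from the base axis. Payload 4 kg.
Tool frame: the origin (TCP) lies midway between the tips of the shut fingers; the grasp point (between the pads) lies 19 mm behind it (grip_point_offset is the distance from the TCP to the grasp point, in m); z points along the fingers, y is the line along which they close (so a half turn about z gives the same grasp; the last joint's range is limited). The gripper opens to 94 mm and grips with 3 to 60 N. Pads are 16 mm wide; open, the fingers measure 119 mm over their backs; the gripper's body (75 mm by 177 mm) begins 78 mm behind the grasp point.
Start: joints at [1.157, 0.087, 1.371, -0, 1.684, -0.103], TCP at [0.168, 0.524, 0.206] pointing down, gripper open.
Joint ranges: [-3.1, 3.1], [-0.76, 2.03], [0.27, 2.55], [-1.08, 4.22], [0.17, 2.65], [-2.57, 2.57]. Speed limits (rad/s): [2.79, 2.79, 3.14, 3.14, 3.14, 3.14].

## Interface

Orientations are given as [roll, pitch, yaw] about the fixed x, y, z axes, in that order (R = Rz(yaw) Ry(pitch) Rx(roll)).
In Python, from bench import * gives the robot as it stands.
- The arm moves only by the tool carry_out, never from a script. Its argument "commands" is a list of rows, each a list of 6 numbers: the shift along the tool's x, y, z in m, then the turn, a rotation vector about the tool's x, y, z in rad. In form: [[tx, ty, tz, rx, ry, rz], ...]. A call has exactly 5 rows; each row is the pose to reach, as a shift and turn from the pose commanded when the call began, along the tool's axes at that moment; what a row does not reach only later rows make up. A row lasts 1/10 s, in which the tool goes at most 50 mm and 8.59 degrees, less where a joint would pass 70% of its speed; a pose out of reach is approached as far as the arm can. A call with a gripper value outside its range is refused whole. "jaw" is the opening, from 0 (shut) to 1 (fully open), set as the call begins (left out, the last holds). The fingers move at their own pace and stop on an object; the grip force is fixed at half the most. Time passes only in rows, so rows that repeat a pose let the fingers close, or fill a call up. It gives the time, the measured TCP pose, the force, the opening and the grip force at its end, in the units of the state.
- get_obs(): the state, without advancing time (a new reading comes with each control period).
- snapshot(name): name is "scene" or "side" or "wrist"; returns a dict with "img" (400x640x3 uint8, red, green, blue), "range_z" (400x640 float32, m along the optical axis (not along the pixel's ray), 0 where there is no reading), "fx", "fy", "cx", "cy" (pixels), "distortion" ([k1, k2, p1, p2, k3] as OpenCV has them; the pictures are not rectified), "R" (3x3) and "t" (3): a world point X has camera coordinates R X + t. Camera axes: x right, y down, z forward; pixel columns grow to the right and rows downward; lengths in m; the calibration is good to about 2 mm. A picture is of the moment at which its call begins.
- close_job(): hands the job in; it is judged then, once.
The state is a dict: "time": time; "joint_positions": joint angles; "qvel": joint speeds; "joint_torque": joint torques, N m; "tool_pos": TCP position; "ee_rot": TCP orientation; "wrist_force": force on the tool from outside, world axes, zero at the start; "wrist_torque": the same for the moment, N m; "width": finger opening in m; "finger_force": force on a finger pad.
Only numpy, scipy, OpenCV 4.12 (cv2) and the standard library are available. Lean on these libraries where they do the work, as an engineer would, in place of code of your own. Each camera call takes 0.05 s, during which the arm holds its last target. There are 200 camera calls.

## Task

Take the strip lamp's carriage by the grip block on top, draw the lamp off its parking ledge and along the rail, and bring it to hang level and still, with its middle over the middle of the board in the vise, keeping it steady there for a good five seconds so the mask repair cures evenly. Then let go and leave it hanging there at rest. Steer it by the carriage only: do not touch the lamp, do not let it swing wildly, and leave everything else on the bench where it is.

Things in the scene. Friction and masses are not known exactly. Their poses are not given: they have to be found in the camera images.
- rail: Level aluminium rail, 24 x 24 mm section, 700 mm long, top 262 mm above the bench, on two slim columns 130 mm behind it (on its own +x side). Fixed. Origin on the bench under the rail's centre line. Its own y axis runs along the rail; the parking ledge is at its +y end; z up.
- carriage (a joint): Travel of the carriage along the rail, m: about 0 parked at the rail's +y end, growing as it moves towards the rail's -y; end stop at 0.40. Carriage 0.35 kg nominal, sliding friction about 0.8 N: it stays where it is left.
- grip (a point): A point in the black grip block on top of the carriage, 3 mm above the block's middle. Block: 32 mm across the rail, 26 mm along it, 42 mm high; its top is 18 mm above this point. The carriage's flat top plate is 28 mm below this point. Take the block from above, fingers closing along the rail.
- pivot (a point): Pivot pin of the lamp, on the carriage, 83 mm straight below the grip point, 215 mm above the bench; pin axis across the rail. Lamp: cordless strip lamp 340 mm long along the rail, 78 mm wide, a battery box at each end, 0.57 kg nominal, centre of mass 71 mm below the pivot, radius of gyration about the pivot 149 mm.
- lamp (a joint): Swing of the lamp about its pivot, rad: 0 hanging level, positive with the end towards the rail's +y raised; stops at 0.75 either way. Swings like a simple pendulum 315 mm long, period about 1.13 s, dying out only over about a minute. Small angles: swing acceleration = -(2 pi/period)^2 x swing + (acceleration of joint carriage, m/s2) / 0.315.
- lamp_mid (a point): Middle of the glass on the lamp's underside, 91 mm below the pivot, straight under it when the lamp hangs level.
- ledge_edge (a point): Inner edge of the steel parking ledge fixed under the rail's +y end. At the start the pin at the lamp's +y end rests on it, propping the lamp at about 0.36 rad. After 9 to 15 mm of carriage travel the pin slips off the edge and the lamp drops and swings.
- board_mid (a point): Middle of the top of the green circuit board, 126 x 84 mm, long side along the rail, top 46 mm above the bench, clamped in a low black vise fixed on the bench. The rail's centre line passes straight over this point; the level lamp clears it by about 78 mm.
- iron_holder: Bystander: soldering iron in a coil holder, base 100 x 130 mm, up to 200 mm high.
- tinner: Bystander: stainless tip-tinner pot, 49 mm across, 27 mm high.
- wool: Bystander: black tub of brass wool, 68 mm across, 48 mm high.
- spool: Bystander: solder spool, 56 mm across, 40 mm high.
- flux: Bystander: small flux bottle, 36 mm across, 75 mm high.
- pen: Bystander: blue vacuum pickup pen lying down, 130 mm long.
- tweezers: Bystander: steel tweezers lying down, 115 mm long.

How it is judged:
By the outcome, as a careful person would: the job done as asked, in the order asked, and still so for the second after the job is handed in, with the robot touching nothing.
It also fails if it takes over 51 s, if anything falls off the work surface, if the arm or the gripper's body presses on something with over 40 N, if the wrist force passes 120 N, or if a joint passes its speed limit or range.

## Working session

There is one attempt and no reset: what is moved stays moved. The work goes in short steps, Python scripts to look and compute and a tool call to move; the robot and the scene stay as the last step left them, time stands still between calls to the robot, and variables do not carry over. Pictures are saved under pics/ and viewed, at most 10 in all, crops included, and the job is handed in when it is done.

Besides the shell and the picture viewer there is one more tool, called after ">>>" by a JSON object that holds its "op" and its "data", one argument or row to a line. carry_out: Moves the arm, as the interface text tells. Its arguments: {"type":"object","properties":{"commands":{"type":"array","items":{"type":"array","items":{"type":"number"}}},"jaw":{"type":"number"}},"required":["commands"]}

```bash
mkdir -p pics
python3 - <<'E'
from bench import *
import cv2,pickle
o=get_obs();print({k:o[k] for k in('time','tool_pos','ee_rot','wrist_force','width')})
D={}
for n in("scene","side"):
    s=snapshot(n);D[n]=s;cv2.imwrite(f"pics/{n}0.png",s["img"][:,:,::-1])
pickle.dump(D,open("d0.pkl","wb"))
E
```

```text
{'time': 0.0, 'tool_pos': array([0.16798509, 0.52313873, 0.20432546]), 'ee_rot': array([-3.13940453e+00, -1.83992113e-04,  2.83082382e+00]), 'wrist_force': array([-0.37184805,  0.01235116,  0.4178013 ]), 'width': 0.09372326025928283}
```

View pics/scene0.png

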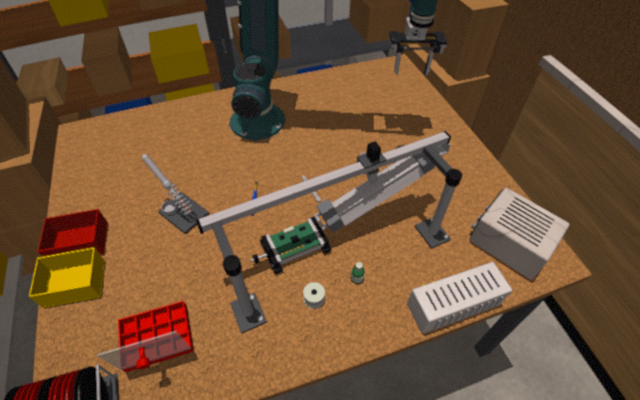

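View pics/side0.png

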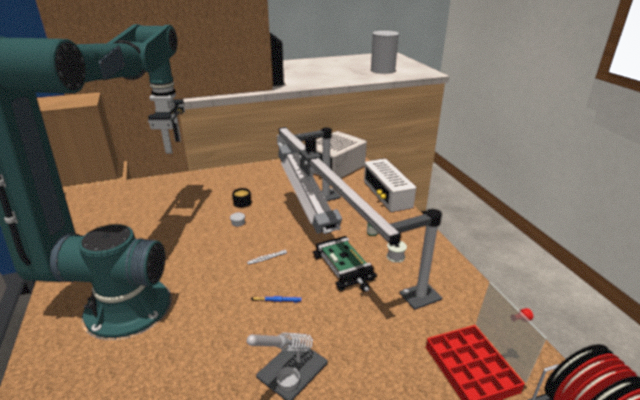

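Scene view: rail from about (203,222) to (447,140), grip block at about (374,152), board at about (295,241). Side view: rail from (283,133) to (395,238), block at (311,145), board at (344,256). I'll enlarge both to read the pixels.

Run:
```python
import cv2,pickle
D=pickle.load(open("d0.pkl","rb"))
def crop(n,x,y,w,h,k,f):
    c=cv2.resize(D[n]["img"][y:y+h,x:x+w,::-1],None,fx=k,fy=k,interpolation=cv2.INTER_CUBIC)
    for i in range(0,w,20): cv2.putText(c,str(x+i),(i*k,10),0,.35,(0,0,255));cv2.line(c,(i*k,0),(i*k,4),(0,0,255))
    for j in range(0,h,20): cv2.putText(c,str(y+j),(0,j*k+4),0,.35,(0,0,255))
    cv2.imwrite(f,c)
crop("scene",195,130,265,150,3,"pics/sc.png")
crop("side",270,120,170,180,3,"pics/si.png")
```

```text
(no output)
```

View pics/sc.png

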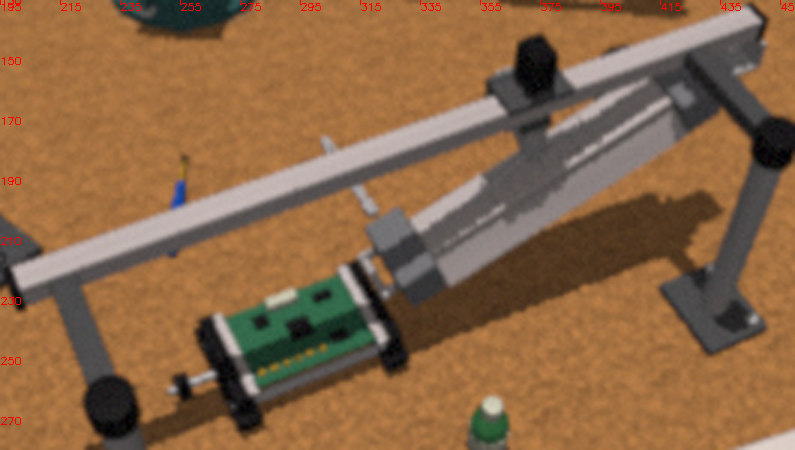

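View pics/si.png

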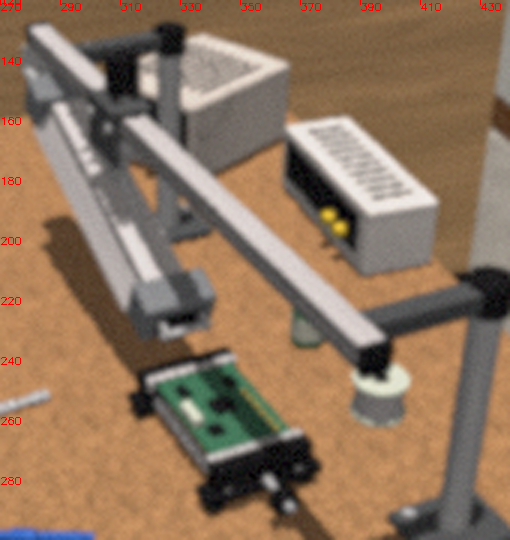

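Scene crop: rail top end centres at (200,223) and (447,135), block top at (374,145), board middle at (295,241). Side crop: rail ends at (394,233) and (283,129), block top at (311,138), board middle at (344,258). Next I triangulate these points and compare them with the depth clouds.

```bash
cat > h.py <<'E'
import numpy as np,cv2
def K(s): return np.array([[s["fx"],0,s["cx"]],[0,s["fy"],s["cy"]],[0,0,1.]])
def und(s,p): return cv2.undistortPoints(np.array(p,float).reshape(-1,1,2),K(s),np.array(s["distortion"])).reshape(-1,2)
def cloud(s):
    v,u=np.mgrid[0:400,0:640]; n=und(s,np.stack([u,v],-1)).reshape(400,640,2)
    z=s["range_z"][...,None]; c=np.concatenate([n*z,z],-1)
    w=(c-s["t"])@s["R"]; w[s["range_z"]<=0]=np.nan; return w
def tri(a,b,pa,pb):
    P=lambda s:np.hstack([s["R"],np.array(s["t"]).reshape(3,1)])
    X=cv2.triangulatePoints(P(a),P(b),und(a,pa).T,und(b,pb).T); return (X[:3]/X[3]).T
E
python3 - <<'E'
import pickle;from h import *
np.set_printoptions(precision=4,suppress=True)
D=pickle.load(open("d0.pkl","rb"));a,b=D["scene"],D["side"]
T=tri(a,b,[(200,223),(447.3,134.7),(373.7,145),(295.5,241)],[(394,233.3),(283.3,128.7),(311,138),(344,258)])
print("tri",T)
for n in D:
    s=D[n];w=cloud(s);im=s["img"].astype(int);print(n)
    near=np.linalg.norm(w[...,:2]-T[2,:2],axis=-1)<.05
    m=near&(w[...,2]>.285);p=w[m];print("block",len(p),p.mean(0),np.percentile(p,[2,98],axis=0).round(4).tolist())
    e=T[1,:2]-T[0,:2];L=np.linalg.norm(e);e/=L;nn=np.array([-e[1],e[0]])
    q=w[...,:2]-T[0,:2]
    m=(abs(q@nn)<.03)&(abs(w[...,2]-.262)<.006);p=w[m]
    vx,vy,x0,y0=cv2.fitLine(p[:,:2].astype(np.float32),cv2.DIST_HUBER,0,.01,.01).ravel()
    t=(p[:,:2]-[x0,y0])@[vx,vy]
    print("rail",len(p),(vx,vy),(x0,y0),"z",np.median(p[:,2]),"ends",np.array([x0,y0])+t.min()*np.array([vx,vy]),np.array([x0,y0])+t.max()*np.array([vx,vy]))
    g=(im[...,1]>im[...,0]+15)&(im[...,1]>im[...,2]+5)&(np.linalg.norm(w[...,:2]-T[3,:2],axis=-1)<.1)&(abs(w[...,2]-.046)<.01)
    p=w[g];r=cv2.minAreaRect(p[:,:2].astype(np.float32)*1000);print("board",len(p),np.median(p[:,2]),r)
E
```

```text
tri [[ 0.6104 -0.2477  0.2608]
 [ 0.5324  0.4356  0.2586]
 [ 0.558   0.1965  0.3156]
 [ 0.5845 -0.0247  0.0334]]
scene
block 219 [0.5638 0.1943 0.3079] [[0.5451, 0.1839, 0.287], [0.5748, 0.2092, 0.3202]]
rail 2455 (np.float32(0.11631016), np.float32(-0.99321294)) (np.float32(0.57627803), np.float32(0.071860634)) z 0.26369209821380907 ends [0.4519 1.1336] [ 0.6146 -0.2552]
board 848 0.048094660476527384 ((584.6732177734375, -25.67168426513672), (84.38609313964844, 118.7364730834961), 7.335476398468018)
side
block 137 [0.555  0.187  0.3021] [[0.5415, 0.1779, 0.2859], [0.5722, 0.2025, 0.3148]]
rail 1298 (np.float32(0.11727222), np.float32(-0.9930998)) (np.float32(0.57593197), np.float32(0.030239524)) z 0.2597693689595203 ends [0.4452 1.1371] [ 0.6102 -0.2596]
board 573 0.04384680612704889 ((583.2908935546875, -24.863624572753906), (85.19444274902344, 119.53711700439453), 6.46992301940918)
```

>>> {"op": "carry_out", "data": {
  "commands": [
    [-0.01,-0.004,-0.02,0,0,0],
    [-0.035,-0.014,-0.05,0,0,0],
    [-0.065,-0.027,-0.085,0,0,0],
    [-0.1,-0.04,-0.12,0,0,0],
    [-0.135,-0.055,-0.15,0,0,0]
  ],
  "jaw": 1
}}

```text
time: 0.6
tool_pos: [0.2805, 0.4292, 0.3567]
ee_rot: [3.141, -0.0, 2.832]
wrist_force: [0.6, 0.8, -0.2]
width: 0.0941
finger_force: 0.0
```

>>> {"op": "carry_out", "data": {
  "commands": [
    [-0.04,-0.016,-0.02,0,0,0],
    [-0.08,-0.032,-0.035,0,0,0],
    [-0.12,-0.049,-0.046,0,0,0],
    [-0.16,-0.065,-0.046,0,0,0],
    [-0.2,-0.081,-0.046,0,0,0]
  ]
}}

```text
time: 1.1
tool_pos: [0.4468, 0.2904, 0.4017]
ee_rot: [3.141, 0.0, 2.831]
wrist_force: [-0.5, -0.2, -0.7]
width: 0.0941
finger_force: 0.0
```

>>> {"op": "carry_out", "data": {
  "commands": [
    [-0.04,-0.016,0,0,0,-0.08],
    [-0.08,-0.032,0,0,0,-0.17],
    [-0.11,-0.045,0,0,0,-0.26],
    [-0.13,-0.053,0,0,0,-0.35],
    [-0.14,-0.057,0,0,0,-0.428]
  ]
}}

```text
time: 1.6
tool_pos: [0.563, 0.1928, 0.3997]
ee_rot: [-3.141, -0.003, -3.024]
wrist_force: [0.5, 1.3, -0.2]
width: 0.0941
finger_force: 0.0
```

Run:
```python
from bench import *
from h import *
np.set_printoptions(precision=4,suppress=True)
o=get_obs();print(o["time"],o["tool_pos"],o["ee_rot"])
s=snapshot("wrist");cv2.imwrite("pics/w1.png",s["img"][:,:,::-1])
import pickle;pickle.dump(s,open("w1.pkl","wb"))
w=cloud(s)
m=(w[...,2]>.305)&(w[...,2]<.33)&(np.linalg.norm(w[...,:2]-[.56,.194],axis=-1)<.045)
p=w[m];v,u=np.where(m)
print(len(p),p.mean(0),"px",u.min(),u.max(),v.min(),v.max());r=cv2.minAreaRect(p[:,:2].astype(np.float32)*1000);print(r)
```

```text
1.6 [0.563  0.1928 0.3997] [-3.141  -0.0027 -3.0238]
932 [0.5559 0.1979 0.315 ] px 310 338 184 218
((557.0323486328125, 198.0928497314453), (31.261932373046875, 25.955860137939453), 6.985903739929199)
```

View pics/w1.png

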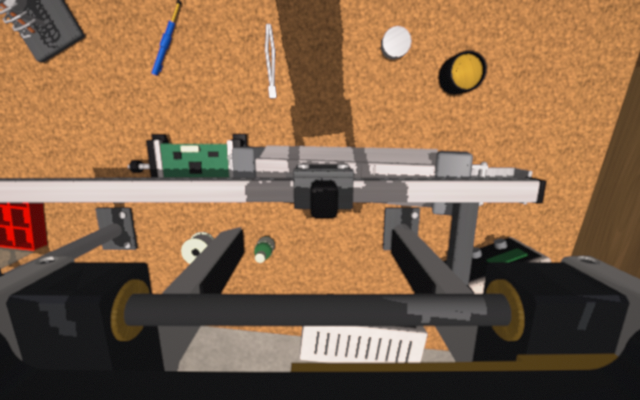

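The wrist view shows the rail at rows 180–202 and the block at (323,198). The cloud gives the block as 31 x 26 mm with its top at z 0.315, centred near (0.558, 0.197), which agrees with the triangulation. The board is at about (195,157). I'll descend and grip.

>>> {"op": "carry_out", "data": {
  "commands": [
    [0.001,0.001,0.01,0,0,0],
    [0.002,0.003,0.025,0,0,0],
    [0.0025,0.004,0.045,0,0,0],
    [0.0025,0.004,0.065,0,0,0],
    [0.0025,0.004,0.08,0,0,0]
  ]
}}

```text
time: 2.15
tool_pos: [0.5576, 0.1987, 0.3196]
ee_rot: [-3.142, -0.002, -3.025]
wrist_force: [0.7, 0.7, -0.0]
width: 0.0941
finger_force: 0.0
```

>>> {"op": "carry_out", "data": {
  "commands": [
    [0,0,0.015,0,0,0],
    [0,0,0.026,0,0,0],
    [0,0,0.034,0,0,0],
    [0,0,0.039,0,0,0],
    [0,0,0.039,0,0,0]
  ]
}}

```text
time: 2.65
tool_pos: [0.5583, 0.1983, 0.2819]
ee_rot: [-3.142, -0.001, -3.025]
wrist_force: [0.6, 1.0, -0.4]
width: 0.094
finger_force: 0.0
```

>>> {"op": "carry_out", "data": {
  "commands": [
    [0,0,0,0,0,0],
    [0,0,0,0,0,0],
    [0,0,0,0,0,0],
    [0,0,0,0,0,0],
    [0,0,0,0,0,0]
  ],
  "jaw": 0
}}

```text
time: 3.15
tool_pos: [0.5586, 0.1983, 0.2827]
ee_rot: [3.141, 0.0, -3.024]
wrist_force: [0.6, -0.2, 0.3]
width: 0.0574
finger_force: 0.0
```

>>> {"op": "carry_out", "data": {
  "commands": [
    [0,0,0,0,0,0],
    [0,0,0,0,0,0],
    [0,0,0,0,0,0],
    [0,0,0,0,0,0],
    [0,0,0,0,0,0]
  ]
}}

```text
time: 3.65
tool_pos: [0.5585, 0.1983, 0.2825]
ee_rot: [3.141, 0.0, -3.024]
wrist_force: [0.8, 0.5, 0.1]
width: 0.026
finger_force: 30.0
```

```bash
cat > sw.py <<'E'
from bench import *
from h import *
U=np.array([.117,-.9931])   # rail direction of travel
B=np.array([.5877,-.0252])  # board middle on the rail line
V=np.array([-U[1],U[0]])
def lamp(n="scene"):
    s=snapshot(n);w=cloud(s);q=w[...,:2]-B;o=get_obs()
    sx=q@U; ac=q@V; g=(o["tool_pos"][:2]-B)@U
    m=(abs(ac)<.06)&(abs(sx-g)<.2)&(w[...,2]<.235)&(w[...,2]>.085)
    x=sx[m]-g;z=w[...,2][m]
    vx,vz,x0,z0=cv2.fitLine(np.stack([x,z],1).astype(np.float32),cv2.DIST_HUBER,0,.01,.01).ravel()
    return o["time"],g,-np.arctan2(vz,vx) if vx>0 else -np.arctan2(-vz,-vx),m.sum(),x,z,x0,z0
E
python3 - <<'E'
from sw import *
np.set_printoptions(precision=4,suppress=True)
o=get_obs();print(o["time"],o["tool_pos"],o["ee_rot"],o["width"],o["finger_force"],o["wrist_force"])
for n in("scene","side"):
    r=lamp(n);print(n,r[:4],r[6:],np.percentile(r[4],[1,99]))
E
```

```text
3.65 [0.5585 0.1983 0.2825] [ 3.1415  0.     -3.0243] 0.025998129925982227 29.99992400407791 [0.7733 0.5163 0.1116]
scene (3.7, np.float64(-0.22542301638275855), np.float32(0.35909262), np.int64(3249)) (np.float32(0.010505551), np.float32(0.15443029)) [-0.1654  0.1487]
side (3.75, np.float64(-0.22542277360400859), np.float32(0.34454268), np.int64(2129)) (np.float32(0.008550667), np.float32(0.14946713)) [-0.1698  0.1459]
```

Gripped: width 26 mm, 30 N. The lamp reads 0.35 rad, as expected, and the travel needed is about 0.225 m. I'll draw it off the ledge gently and then measure the swing.

>>> {"op": "carry_out", "data": {
  "commands": [
    [0,-0.002,0,0,0,0],
    [0,-0.005,0,0,0,0],
    [0,-0.008,0,0,0,0],
    [0,-0.015,0,0,0,0],
    [0,-0.022,0,0,0,0]
  ]
}}

```text
time: 4.25
tool_pos: [0.5611, 0.1759, 0.2825]
ee_rot: [3.141, 0.0, -3.024]
wrist_force: [0.3, 0.4, -0.6]
width: 0.0253
finger_force: 30.0
```

Run:
```python
from sw import *
o=get_obs();print(o["time"],o["tool_pos"],o["wrist_force"])
for i in range(4):
    r=lamp();print(round(r[0]-.05,3),r[1].round(4),r[2],r[3])
```

```text
4.25 [0.56112234 0.17594119 0.28248429] [ 0.32906647  0.40508743 -0.57690694]
4.25 -0.2014 0.25809962 3505
4.3 -0.2019 0.16396447 3551
4.35 -0.2023 0.07675746 3575
4.4 -0.2026 -0.0216726 3515
```

```bash
cat > plan.py <<'E'
import numpy as np
from scipy.optimize import minimize
W2=(2*np.pi/1.13)**2;L=.315
def sim(s,p,v,delay=0.0,dt=.01):
    s=np.r_[0,s];t=np.arange(0,len(s)*.1-.1,dt)+dt/2-delay
    S=np.interp(t,np.arange(len(s))*.1,s);th=[]
    for x in S:
        v+=W2*(x-p)*dt;p+=v*dt;th.append((x-p)/L)
    return p,v,np.array(th)
def plan(goal,th,thd,N,delay=0.0):
    p0,v0=-L*th,-L*thd
    # linear in s: solve equality-constrained least squares on second differences
    f=lambda s:np.array(sim(s,p0,v0,delay)[:2])
    n=N-2;ex=lambda y:np.r_[y,goal,goal]
    c=f(ex(np.zeros(n)));J=np.stack([f(ex(e))-c for e in np.eye(n)],1)
    Dm=np.diff(np.eye(N+2),2,axis=0)   # s: 0,0(start) ,rows
    E=np.zeros((N+2,n));E[2:2+n]=np.eye(n);e0=np.r_[0,0,np.zeros(n),goal,goal]
    A=Dm@E;b=-Dm@e0
    K=np.block([[A.T@A,J.T],[J,np.zeros((2,2))]])
    y=np.linalg.solve(K,np.r_[A.T@b,np.array([goal,0])-c])[:n]
    s=np.round(ex(y),3);p,v,t=sim(s,p0,v0,delay)
    print("rows",s.tolist(),"final th %.4f thd %.3f  range %.2f %.2f"%((goal-p)/L,-v/L,t.min(),t.max()))
    return s
E
python3 - <<'E'
from plan import *
for N in(10,12,15): plan(.2026,-.117,-1.80,N); 
plan(.2026,-.117,-1.80,10,.03)
E
```

```text
rows [0.035, 0.083, 0.126, 0.155, 0.171, 0.177, 0.183, 0.192, 0.203, 0.203] final th -0.0011 thd -0.005  range -0.17 0.00
rows [0.027, 0.068, 0.11, 0.144, 0.165, 0.174, 0.176, 0.177, 0.183, 0.193, 0.203, 0.203] final th 0.0005 thd 0.000  range -0.19 0.03
rows [0.015, 0.041, 0.072, 0.1, 0.122, 0.136, 0.142, 0.143, 0.144, 0.149, 0.159, 0.175, 0.191, 0.203, 0.203] final th 0.0017 thd 0.001  range -0.24 0.13
rows [0.04, 0.091, 0.135, 0.16, 0.17, 0.173, 0.177, 0.189, 0.203, 0.203] final th -0.0001 thd -0.011  range -0.19 0.00
```

>>> {"op": "carry_out", "data": {
  "commands": [
    [0,-0.038,0,0,0,0],
    [0,-0.087,0,0,0,0],
    [0,-0.13,0,0,0,0],
    [0,-0.158,0,0,0,0],
    [0,-0.171,0,0,0,0]
  ]
}}

```text
time: 4.95
tool_pos: [0.5814, 0.0045, 0.2824]
ee_rot: [3.141, 0.001, -3.027]
wrist_force: [1.8, 1.6, -0.5]
width: 0.0256
finger_force: 30.0
```

>>> {"op": "carry_out", "data": {
  "commands": [
    [0,-0.004,0,0,0,0],
    [0,-0.009,0,0,0,0],
    [0,-0.02,0,0,0,0],
    [0,-0.032,0,0,0,0],
    [0,-0.032,0,0,0,0]
  ]
}}

```text
time: 5.45
tool_pos: [0.585, -0.0263, 0.2824]
ee_rot: [-3.141, 0.0, -3.025]
wrist_force: [0.8, 0.1, -0.5]
width: 0.0257
finger_force: 30.0
```

```bash
cat > meas.py <<'E'
from sw import *
import sys
from scipy.optimize import least_squares
w=2*np.pi/1.13
o=get_obs();print(o["time"],o["tool_pos"],o["ee_rot"],o["wrist_force"],o["width"])
R=[lamp()[:4] for i in range(int(sys.argv[1]))]
t=np.array([r[0]-.05 for r in R]);y=np.array([r[2] for r in R]);te=t[-1]+.05
print("g",[round(float(r[1]),4) for r in R][-4:],"th",y.round(3))
A=np.stack([np.cos(w*(t-te)),np.sin(w*(t-te)),1+0*t],1)
c=np.linalg.lstsq(A,y,rcond=None)[0];print("now th %.4f thd %.4f off %.4f amp %.4f res %.4f"%(c[0],c[1]*w,c[2],np.hypot(*c[:2]),np.std(A@c-y)))
E
python3 meas.py 14
```

```text
5.45 [ 0.5850315  -0.02633411  0.28244392] [-3.14092894e+00  1.66747259e-04 -3.02540566e+00] [ 0.82355775  0.10037303 -0.54476763] 0.02568834732477218
g [-0.0006, -0.0006, -0.0006, -0.0006] th [-0.003  0.039 -0.001 -0.034  0.014 -0.021 -0.044 -0.04  -0.041 -0.042
 -0.044 -0.035 -0.008 -0.046]
now th -0.0075 thd 0.1649 off -0.0112 amp 0.0306 res 0.0170
```

The lamp is over the board with only a small residual swing. The depth-based angle is noisy, so I'll measure the swing by optical flow instead.

```bash
cat > flow.py <<'E'
from sw import *
import sys
def run(N,n="scene"):
    w0=2*np.pi/1.13;F=[];t=[]
    for i in range(N): t.append(get_obs()["time"]);F.append(snapshot(n))
    t=np.array(t);s=F[0];o=get_obs();g=(o["tool_pos"][:2]-B)@U
    w=cloud(s);q=w[...,:2]-B
    m=(abs(q@V)<.05)&(abs(q@U-g)<.18)&(w[...,2]<.21)&(w[...,2]>.09)
    G=[cv2.cvtColor(f["img"],cv2.COLOR_RGB2GRAY) for f in F]
    p0=cv2.goodFeaturesToTrack(G[0],80,.03,5,mask=cv2.erode(m.astype(np.uint8),np.ones((2,2))))
    ij=p0.reshape(-1,2).round().astype(int);X=w[ij[:,1],ij[:,0]]
    piv=np.r_[B+g*U,.215]
    def proj(X): return cv2.projectPoints(X,cv2.Rodrigues(np.array(s["R"]))[0],np.array(s["t"]),K(s),np.array(s["distortion"]))[0].reshape(-1,2)
    # +swing: raises the +y end (travel coordinate negative)
    r=X-piv;a=r[:,:2]@U;e=.01
    Y=X.copy();Y[:,2]-=e*a;Y[:,:2]+=(e*r[:,2])[:,None]*U
    J=(proj(Y)-proj(X))/e
    th=[]
    for k in range(N):
        p,st,_=cv2.calcOpticalFlowPyrLK(G[0],G[k],p0,None,winSize=(15,15))
        d=(p-p0).reshape(-1,2);ok=(st.ravel()==1)&~np.isnan(J).any(1)
        est=(d*J).sum(1)[ok]/(J*J).sum(1)[ok];wt=(J*J).sum(1)[ok]
        th.append(np.median(est[wt>np.median(wt)]))
    th=np.array(th);te=t[-1]+.05
    A=np.stack([np.cos(w0*(t-te)),np.sin(w0*(t-te)),1+0*t],1)
    c=np.linalg.lstsq(A,th,rcond=None)[0]
    print("t %.2f g %.4f feats %d"%(te,g,len(X)),"th",(th-c[2]).round(4).tolist())
    print("now th %.4f thd %.4f amp %.4f res %.4f"%(c[0],c[1]*w0,np.hypot(c[0],c[1]),np.std(A@c-th)))
    return c[0],c[1]*w0,F
if __name__=="__main__":
    from plan import plan
    a,b,F=run(int(sys.argv[1]))
    if len(sys.argv)>2:
        for N in(5,10): plan(float(sys.argv[2]),a,b,N,.015)
E
python3 flow.py 18 -0.0
```

```text
t 7.05 g -0.0005 feats 34 th [0.0055, 0.0151, 0.0242, 0.0315, 0.0356, 0.0388, 0.0372, 0.0325, 0.0258, 0.0176, 0.0086, -0.0009, -0.0115, -0.0222, -0.0286, -0.0354, -0.038, -0.0379]
now th -0.0345 thd 0.0876 amp 0.0380 res 0.0006
rows [0.008, 0.011, 0.006, -0.0, -0.0] final th -0.0011 thd 0.000  range -0.03 0.03
rows [0.003, 0.005, 0.005, 0.003, -0.001, -0.004, -0.004, -0.003, -0.0, -0.0] final th 0.0002 thd -0.001  range -0.03 0.03
```

>>> {"op": "carry_out", "data": {
  "commands": [
    [0,-0.003,0,0,0,0],
    [0,-0.005,0,0,0,0],
    [0,-0.005,0,0,0,0],
    [0,-0.003,0,0,0,0],
    [0,0.001,0,0,0,0]
  ]
}}

```text
time: 7.55
tool_pos: [0.5848, -0.0245, 0.2824]
ee_rot: [-3.141, 0.0, -3.025]
wrist_force: [3.6, 0.2, -2.2]
width: 0.0255
finger_force: 30.0
```

>>> {"op": "carry_out", "data": {
  "commands": [
    [0,0.003,0,0,0,0],
    [0,0.003,0,0,0,0],
    [0,0.002,0,0,0,0],
    [0,-0.001,0,0,0,0],
    [0,-0.001,0,0,0,0]
  ]
}}

```text
time: 8.05
tool_pos: [0.5849, -0.0256, 0.2825]
ee_rot: [-3.141, 0.0, -3.025]
wrist_force: [4.2, 0.3, -1.2]
width: 0.0258
finger_force: 30.0
```

Run:
```python
from flow import *
import pickle
s2=snapshot("side")
a,b,F=run(14)
D={"scene":F[0],"side":s2};pickle.dump(D,open("d1.pkl","wb"))
o=get_obs();print(o["tool_pos"],o["wrist_force"])
g=(o["tool_pos"][:2]-B)@U
for n,s in D.items():
    w=cloud(s);q=w[...,:2]-B;sx=q@U;ac=q@V;z=w[...,2];im=s["img"].astype(int)
    m=(abs(ac)<.05)&(z>.11)&(z<.21)&(abs(sx)<.22)
    for lo,hi in((.11,.21),(.125,.16),(.16,.2)):
        k=m&(z>lo)&(z<hi);print(n,"lamp z",lo,hi,k.sum(),np.percentile(sx[k],[.5,2,98,99.5]).round(4),"across",np.percentile(ac[k],[2,98]).round(3))
    s0=pickle.load(open("d0.pkl","rb"))[n];w=cloud(s0);q=w[...,:2]-B;im=s0["img"].astype(int)
    k=(im[...,1]>im[...,0]+15)&(im[...,1]>im[...,2]+5)&(abs(w[...,2]-.046)<.01)&(np.linalg.norm(q,axis=-1)<.1)
    print(n,"board",np.percentile((q@U)[k],[.5,2,98,99.5]).round(4),np.percentile((q@V)[k],[2,98]).round(4))
c=lambda n,x,y,w,h:cv2.resize(D[n]["img"][y:y+h,x:x+w,::-1],(400*w//w,400*h//w),interpolation=cv2.INTER_CUBIC)
A=c("scene",215,170,170,130);Bq=c("side",260,130,170,170)
out=np.zeros((max(len(A),len(Bq)),800,3),np.uint8);out[:len(A),:400]=A;out[:len(Bq),400:]=Bq;cv2.imwrite("pics/l1.png",out)
```

```text
t 8.80 g -0.0004 feats 34 th [0.0077, 0.0068, 0.0056, 0.0038, 0.0017, -0.0002, -0.0025, -0.0037, -0.006, -0.0074, -0.0083, -0.0082, -0.0072, -0.0055]
now th -0.0044 thd 0.0362 amp 0.0079 res 0.0003
[ 0.5848725  -0.02513328  0.28244025] [ 2.98322601 -0.04939434 -1.87098271]
scene lamp z 0.11 0.21 3856 [-0.1847 -0.167   0.166   0.1701] across [-0.032  0.036]
scene lamp z 0.125 0.16 1616 [-0.1869 -0.1828  0.169   0.1723] across [-0.02   0.036]
scene lamp z 0.16 0.2 2189 [-0.1672 -0.1633  0.1648  0.1676] across [-0.036  0.034]
scene board [-0.0577 -0.056   0.0571  0.0586] [-0.0415  0.0376]
side lamp z 0.11 0.21 2837 [-0.1617 -0.1545  0.1872  0.1905] across [-0.043  0.026]
side lamp z 0.125 0.16 1776 [-0.1539 -0.1367  0.1892  0.1912] across [-0.043  0.02 ]
side lamp z 0.16 0.2 859 [-0.1654 -0.1605  0.1709  0.1725] across [-0.042  0.03 ]
side board [-0.0579 -0.0552  0.0559  0.0585] [-0.0457  0.0351]
```

View pics/l1.png

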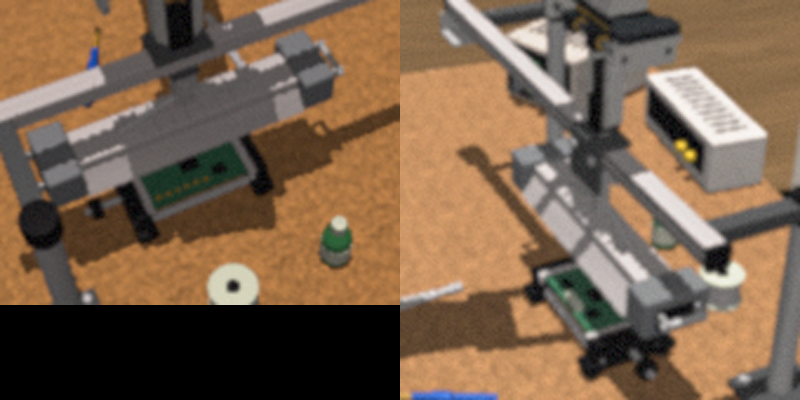

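The lamp is level and sits over the board: their centres along the rail agree to about 1–2 mm in both views. I'll do one more fine damping pass.

```bash
sed -i 's/np.round(ex(y),3)/np.round(ex(y),4)/' plan.py; python3 -c "
from plan import *
plan(0.0,-.0044,.0362,10,.015)"
```

```text
rows [0.0004, 0.0006, 0.0004, -0.0002, -0.0009, -0.0013, -0.0012, -0.0006, 0.0, 0.0] final th -0.0002 thd 0.001  range -0.00 0.01
```

>>> {"op": "carry_out", "data": {
  "commands": [
    [0,-0.0004,0,0,0,0],
    [0,-0.0006,0,0,0,0],
    [0,-0.0004,0,0,0,0],
    [0,0.0002,0,0,0,0],
    [0,0.0009,0,0,0,0]
  ]
}}

```text
time: 9.3
tool_pos: [0.5848, -0.0244, 0.2825]
ee_rot: [-3.141, 0.0, -3.025]
wrist_force: [4.8, -0.4, -2.0]
width: 0.0257
finger_force: 30.0
```

>>> {"op": "carry_out", "data": {
  "commands": [
    [0,0.0004,0,0,0,0],
    [0,0.0003,0,0,0,0],
    [0,-0.0003,0,0,0,0],
    [0,-0.0009,0,0,0,0],
    [0,-0.0009,0,0,0,0]
  ]
}}

```text
time: 9.8
tool_pos: [0.5848, -0.025, 0.2825]
ee_rot: [3.141, 0.0, -3.024]
wrist_force: [4.8, 1.3, -2.5]
width: 0.0262
finger_force: 30.0
```

```bash
python3 flow.py 14 0.0
```

```text
t 10.50 g -0.0005 feats 36 th [-0.002, -0.0013, -0.0003, 0.0002, 0.0007, 0.001, 0.0011, 0.0017, 0.0018, 0.0022, 0.0018, 0.0018, 0.0012, 0.0011]
now th 0.0003 thd -0.0113 amp 0.0021 res 0.0002
rows [-0.0012, -0.0003, 0.0008, 0.0, 0.0] final th 0.0001 thd -0.000  range -0.00 0.00
rows [-0.0, -0.0, 0.0001, 0.0002, 0.0004, 0.0004, 0.0003, 0.0002, 0.0, 0.0] final th 0.0000 thd -0.000  range -0.00 0.00
```

The residual swing is 0.002 rad. Now I hold for 6.5 s, gently relieving the sideways load.

>>> {"op": "carry_out", "data": {
  "commands": [
    [-0.0002,0,0,0,0,0],
    [-0.0004,0,0,0,0,0],
    [-0.0006,0,0,0,0,0],
    [-0.0008,0,0,0,0,0],
    [-0.001,0,0,0,0,0]
  ]
}}

```text
time: 11.0
tool_pos: [0.5849, -0.0251, 0.2825]
ee_rot: [3.141, -0.002, -3.025]
wrist_force: [-0.8, 1.5, -1.8]
width: 0.0257
finger_force: 30.0
```

>>> {"op": "carry_out", "data": {
  "commands": [
    [0,0,0,0,0,0],
    [0,0,0,0,0,0],
    [0,0,0,0,0,0],
    [0,0,0,0,0,0],
    [0,0,0,0,0,0]
  ]
}}

```text
time: 11.5
tool_pos: [0.5849, -0.0251, 0.2825]
ee_rot: [3.141, -0.002, -3.025]
wrist_force: [-5.2, -0.1, -0.7]
width: 0.0257
finger_force: 30.0
```

>>> {"op": "carry_out", "data": {
  "commands": [
    [0,0,0,0,0,0],
    [0,0,0,0,0,0],
    [0,0,0,0,0,0],
    [0,0,0,0,0,0],
    [0,0,0,0,0,0]
  ]
}}

```text
time: 12.0
tool_pos: [0.5849, -0.0251, 0.2825]
ee_rot: [3.141, -0.002, -3.025]
wrist_force: [-5.7, 0.8, -0.3]
width: 0.026
finger_force: 30.0
```

>>> {"op": "carry_out", "data": {
  "commands": [
    [0,0,0,0,0,0],
    [0,0,0,0,0,0],
    [0,0,0,0,0,0],
    [0,0,0,0,0,0],
    [0,0,0,0,0,0]
  ]
}}

```text
time: 12.5
tool_pos: [0.5849, -0.0251, 0.2824]
ee_rot: [3.141, -0.002, -3.025]
wrist_force: [-5.4, 0.6, -0.9]
width: 0.026
finger_force: 30.0
```

>>> {"op": "carry_out", "data": {
  "commands": [
    [0,0,0,0,0,0],
    [0,0,0,0,0,0],
    [0,0,0,0,0,0],
    [0,0,0,0,0,0],
    [0,0,0,0,0,0]
  ]
}}

```text
time: 13.0
tool_pos: [0.5849, -0.0251, 0.2824]
ee_rot: [3.141, -0.002, -3.025]
wrist_force: [-5.7, 0.0, -0.0]
width: 0.0257
finger_force: 30.0
```

>>> {"op": "carry_out", "data": {
  "commands": [
    [0,0,0,0,0,0],
    [0,0,0,0,0,0],
    [0,0,0,0,0,0],
    [0,0,0,0,0,0],
    [0,0,0,0,0,0]
  ]
}}

```text
time: 13.5
tool_pos: [0.5849, -0.0251, 0.2824]
ee_rot: [3.141, -0.002, -3.025]
wrist_force: [-5.6, -1.0, -0.7]
width: 0.0258
finger_force: 30.0
```

>>> {"op": "carry_out", "data": {
  "commands": [
    [0,0,0,0,0,0],
    [0,0,0,0,0,0],
    [0,0,0,0,0,0],
    [0,0,0,0,0,0],
    [0,0,0,0,0,0]
  ]
}}

```text
time: 14.0
tool_pos: [0.5849, -0.0251, 0.2825]
ee_rot: [3.141, -0.002, -3.025]
wrist_force: [-5.2, 0.2, -0.7]
width: 0.0258
finger_force: 30.0
```

>>> {"op": "carry_out", "data": {
  "commands": [
    [0,0,0,0,0,0],
    [0,0,0,0,0,0],
    [0,0,0,0,0,0],
    [0,0,0,0,0,0],
    [0,0,0,0,0,0]
  ]
}}

```text
time: 14.5
tool_pos: [0.5849, -0.0251, 0.2824]
ee_rot: [3.141, -0.002, -3.025]
wrist_force: [-5.7, 0.2, -0.5]
width: 0.0259
finger_force: 30.0
```

>>> {"op": "carry_out", "data": {
  "commands": [
    [0,0,0,0,0,0],
    [0,0,0,0,0,0],
    [0,0,0,0,0,0],
    [0,0,0,0,0,0],
    [0,0,0,0,0,0]
  ]
}}

```text
time: 15.0
tool_pos: [0.5849, -0.0251, 0.2824]
ee_rot: [3.141, -0.002, -3.025]
wrist_force: [-5.7, 0.2, -1.4]
width: 0.0255
finger_force: 30.0
```

>>> {"op": "carry_out", "data": {
  "commands": [
    [0,0,0,0,0,0],
    [0,0,0,0,0,0],
    [0,0,0,0,0,0],
    [0,0,0,0,0,0],
    [0,0,0,0,0,0]
  ]
}}

```text
time: 15.5
tool_pos: [0.5849, -0.0251, 0.2824]
ee_rot: [3.141, -0.002, -3.025]
wrist_force: [-6.2, 1.6, -0.1]
width: 0.0259
finger_force: 30.0
```

>>> {"op": "carry_out", "data": {
  "commands": [
    [0,0,0,0,0,0],
    [0,0,0,0,0,0],
    [0,0,0,0,0,0],
    [0,0,0,0,0,0],
    [0,0,0,0,0,0]
  ]
}}

```text
time: 16.0
tool_pos: [0.5849, -0.0251, 0.2824]
ee_rot: [3.141, -0.002, -3.025]
wrist_force: [-4.9, 1.0, -0.3]
width: 0.0258
finger_force: 30.0
```

>>> {"op": "carry_out", "data": {
  "commands": [
    [0,0,0,0,0,0],
    [0,0,0,0,0,0],
    [0,0,0,0,0,0],
    [0,0,0,0,0,0],
    [0,0,0,0,0,0]
  ]
}}

```text
time: 16.5
tool_pos: [0.5849, -0.0251, 0.2824]
ee_rot: [3.141, -0.002, -3.025]
wrist_force: [-5.7, 1.0, -0.8]
width: 0.026
finger_force: 30.0
```

```bash
python3 flow.py 14 0.0; python3 -c "
from bench import *
o=get_obs();print(o['tool_pos'],o['wrist_force'])"
```

```text
t 17.20 g -0.0004 feats 33 th [-0.0011, -0.0009, -0.0008, -0.0008, 0.0001, 0.0002, 0.0006, 0.0009, 0.001, 0.0012, 0.0014, 0.0009, 0.0009, 0.0011]
now th 0.0006 thd -0.0061 amp 0.0012 res 0.0002
rows [-0.0006, -0.0003, 0.0003, 0.0, 0.0] final th 0.0000 thd -0.000  range -0.00 0.00
rows [-0.0001, -0.0001, -0.0, 0.0001, 0.0002, 0.0002, 0.0002, 0.0001, 0.0, 0.0] final th -0.0001 thd 0.001  range -0.00 0.00
[ 0.58490102 -0.02511873  0.28243668] [-4.9738812  -0.16880862 -0.76561921]
```

Held still from 9.8 s to 17.2 s. Now I release and retreat straight up.

>>> {"op": "carry_out", "data": {
  "commands": [
    [0.0001,0,0,0,0,0],
    [0.0002,0,0,0,0,0],
    [0.0003,0,0,0,0,0],
    [0.0004,0,0,0,0,0],
    [0.0005,0,0,0,0,0]
  ]
}}

```text
time: 17.7
tool_pos: [0.5849, -0.0251, 0.2824]
ee_rot: [3.141, -0.001, -3.024]
wrist_force: [-5.4, 0.0, -1.9]
width: 0.0259
finger_force: 30.0
```

>>> {"op": "carry_out", "data": {
  "commands": [
    [0,0,0,0,0,0],
    [0,0,0,0,0,0],
    [0,0,0,0,0,0],
    [0,0,0,0,0,0],
    [0,0,0,0,0,0]
  ],
  "jaw": 0.75
}}

```text
time: 18.2
tool_pos: [0.5856, -0.0251, 0.2826]
ee_rot: [-3.141, 0.001, -3.024]
wrist_force: [0.7, 0.2, -0.8]
width: 0.0625
finger_force: 0.0
```

>>> {"op": "carry_out", "data": {
  "commands": [
    [0,0,0,0,0,0],
    [0,0,0,0,0,0],
    [0,0,0,0,0,0],
    [0,0,0,0,0,0],
    [0,0,0,0,0,0]
  ]
}}

```text
time: 18.7
tool_pos: [0.5853, -0.0251, 0.2825]
ee_rot: [3.142, 0.0, -3.024]
wrist_force: [-0.9, -0.3, 0.4]
width: 0.0707
finger_force: 0.0
```

```bash
python3 flow.py 14; python3 -c "
from bench import *
o=get_obs();print(o['tool_pos'],o['wrist_force'],o['width'])"
```

```text
t 19.40 g -0.0004 feats 31 th [-0.0012, -0.0013, -0.0008, -0.0008, -0.0008, 0.0001, 0.0006, 0.0008, 0.0009, 0.0011, 0.0012, 0.0014, 0.0012, 0.0011]
now th 0.0008 thd -0.0059 amp 0.0013 res 0.0001
[ 0.58529575 -0.02507847  0.28247871] [ 0.75333623 -0.33249784 -0.30330943] 0.07044823389957124
```

>>> {"op": "carry_out", "data": {
  "commands": [
    [0,0,-0.008,0,0,0],
    [0,0,-0.02,0,0,0],
    [0,0,-0.04,0,0,0],
    [0,0,-0.06,0,0,0],
    [0,0,-0.08,0,0,0]
  ]
}}

```text
time: 19.9
tool_pos: [0.5853, -0.0251, 0.3647]
ee_rot: [-3.141, 0.002, -3.024]
wrist_force: [-0.9, 0.2, 0.5]
width: 0.0702
finger_force: 0.0
```

>>> {"op": "carry_out", "data": {
  "commands": [
    [0,0,-0.02,0,0,0],
    [0,0,-0.035,0,0,0],
    [0,0,-0.045,0,0,0],
    [0,0,-0.05,0,0,0],
    [0,0,-0.05,0,0,0]
  ]
}}

```text
time: 20.4
tool_pos: [0.5855, -0.0251, 0.4141]
ee_rot: [-3.141, 0.003, -3.024]
wrist_force: [-0.0, -0.6, 0.0]
width: 0.0705
finger_force: 0.0
```

Run:
```python
from flow import *
a,b,F=run(12)
cv2.imwrite("pics/end.png",F[-1]["img"][:,:,::-1])
w=cloud(F[-1]);q=w[...,:2]-B;k=(w[...,2]>.29)&(w[...,2]<.33)&(np.linalg.norm(q,axis=-1)<.05)
print(k.sum(),np.percentile((q@U)[k],[2,98]))
```

```text
t 21.00 g -0.0004 feats 29 th [0.0012, 0.0013, 0.0011, 0.0007, 0.0003, 0.0002, -0.0002, -0.0005, -0.0009, -0.0012, -0.0013, -0.0012]
now th -0.0012 thd 0.0021 amp 0.0013 res 0.0001
204 [-0.01014949  0.01353345]
```

View pics/end.png

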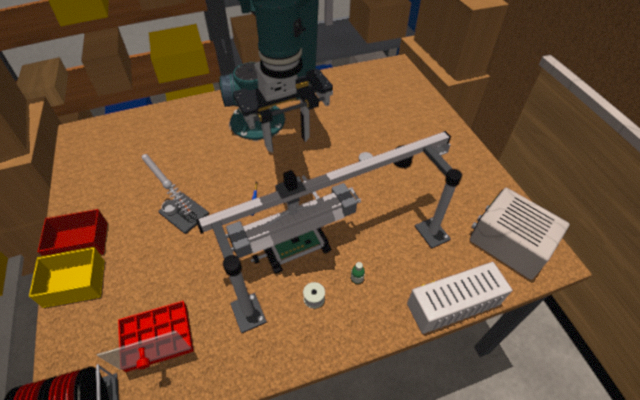

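The final picture shows the lamp level over the board, around (295,222). The block is free at (290,182), the gripper is clear above it, and the bystanders visible in this view are where they were. I'm handing in.

```bash
python3 -c "
from bench import *
print(close_job())"
```

```text
the job is handed in; nothing more can be done
None
```

The lamp hangs level over the middle of the board (about 1–2 mm by camera), was held still there for about 7 s (swing about 0.002 rad or less), and has been released; the job was handed in at about 21 s, and no verdict was returned.

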